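# Pair the blue cordless foot switch

## Task

Two cordless foot switches stand on the bench for setting up. Pair the one with the blue treadle with the vacuum pump: press its treadle fully down to its stop, keep it down there for two seconds, then let it spring all the way back up. Do not press the yellow one.

Things in the scene. Friction and masses are not known exactly. Their poses are not given: they have to be found in the camera images.
- blue_switch_treadle (a joint): hinge of the BLUE treadle, rad: 0 = up at rest, 0.30 = fully down on its stop. A spring returns it; pressing straight down at the pad point takes about 5 N to start and 14 N at the stop. Treadle 120 x 54 x 10 mm with black cross ribs, on a grey base 156 x 78 mm fixed to the bench. It is hinged at the end away from the robot (base yaw up to 0.45 rad); the free end stands up.
- blue_switch_pad (a point): place to press: on the upper face of the BLUE treadle, 85 mm from the hinge axis (10 mm below the face) and 25 mm from the free edge. Moves with the treadle: 71 mm above the bench at rest, 46 mm at the stop. Its x runs along the treadle to the hinge, y across it, z out of its face, which slopes 0.30 rad at rest, free end up, and is level at the stop.
- yellow_switch_treadle (a joint): hinge of the YELLOW treadle on the other, otherwise identical foot switch, rad: 0 = up, 0.30 = down; to be left up
- yellow_switch_pad (a point): point on the YELLOW treadle, placed as the pad point on the blue one

How it is judged:
By the outcome, as a careful person would: the job done as asked, in the order asked, and still so for the second after the job is handed in, with the robot touching nothing.
It also fails if it takes over 29 s, if anything falls off the work surface, if the arm or the gripper's body presses on something with over 40 N, if the wrist force passes 120 N, or if a joint passes its speed limit or range.

## Robot

A 7-joint arm with a two-finger parallel gripper is mounted at the origin on a cart in front of the work surface, level with it; the furniture and walls round the work are solid. World frame = base frame: x ahead of the robot, y to its left, z up, the work surface at z = 0. Lengths are in m, angles in rad, forces in N, time in s.
With the tool pointing down it reaches from about 0.4 to 0.85 m from the base axis. Payload 4.5 kg.
Tool frame: the origin (TCP) lies at the very end of the fingers, on their centre line; the grasp point (between the pads) lies 19 mm behind it; z points along the fingers, y is the line along which they close (so a half turn about z gives the same grasp; the last joint's range is limited). The gripper opens to 85 mm and grips with 20 to 120 N. Pads are 22 mm wide; open, the fingers measure 114 mm over their backs; the gripper's body (76 mm by 85 mm) begins 54 mm behind the grasp point. The pads swing forward as they close: fully open they stand 13 mm farther back than shut.
Start: joints at [-1.103, 0.689, -0.195, 1.565, 0.157, 0.902, -0.215], TCP at [0.263, 0.567, 0.231] pointing down, gripper open.
Joint ranges: [-3.01, 3.01], [-0.46, 2.08], [-1.47, 1.51], [0.13, 2.56], [-1, 4.14], [0.04, 2.09], [-2.66, 2.66]. Speed limits (rad/s): [2.57, 2.57, 3.14, 3.14, 3.14, 3.14, 3.14].

## Interface

Orientations are given as a unit quaternion [w, x, y, z].
In Python, from bench import arm gives the robot as it stands. The module is installed in compiled form; this text tells all that it offers.
- The arm moves only by the tool step_arm, never from a script. Its argument "increments" is a list of rows, each an object of numbers: "hand": the opening, from 0 (shut) to 1 (fully open); "dx", "dy", "dz": the shift along the tool's x, y, z each as a share of 0.2 m, from -1 to 1; "rx", "ry", "rz": the turn, a rotation vector about the tool's x, y, z each as a share of 2 rad, from -1 to 1. A call has 1 to 10 rows; each row is the pose to reach, as a shift and turn from the pose commanded when the call began, along the tool's axes at that moment; what a row does not reach only later rows make up. A row lasts 1/10 s, in which the tool goes at most 50 mm and 8.59 degrees, less where a joint would pass 70% of its speed; a pose out of reach is approached as far as the arm can. A call with a number of a shift or a turn outside -1 to 1 is refused whole. A call with a gripper value outside its range is refused whole. The fingers move at their own pace and stop on an object; "grip_force" is the grip in N (left out, the last holds). Time passes only in rows, so rows that repeat a pose let the fingers close. It gives the time, the measured TCP pose, the force, the opening and the grip force at its end, in the units of the state.
- arm.get_state(): the state, without advancing time (a new reading comes with each control period).
- arm.get_image(name): name is "scene" or "top"; returns the picture (420x560x3 uint8, red, green, blue); there is no depth.
- arm.get_calibration(name): a dict with "fx", "fy", "cx", "cy" (pixels), "world_to_cam" (4x4, takes a point from world to camera coordinates). Camera axes: x right, y down, z forward; pixel columns grow to the right and rows downward; lengths in m; the calibration is good to about 2 mm. A picture is of the moment at which its call begins. get_calibration takes no time and is no camera call.
- arm.sign_off(): hands the job in; it is judged then, once.
The state is a dict: "time": time; "qpos": joint angles; "dq": joint speeds; "joint_torque": joint torques, N m; "tcp_pos": TCP position; "tcp_rot": TCP orientation; "wrist_force": force on the tool from outside, world axes, zero at the start; "ft_torque": the same for the moment, N m; "gripper_width": finger opening in m; "grasp_force": force on a finger pad.
Only numpy, scipy, OpenCV 4.12 (cv2) and the standard library are available. Lean on these libraries where they do the work, as an engineer would, in place of code of your own. Each camera call takes 0.05 s, during which the arm holds its last target. There are 200 camera calls.

## Working session

There is one attempt and no reset: what is moved stays moved. The work goes in short steps, Python scripts to look and compute and a tool call to move; the robot and the scene stay as the last step left them, time stands still between calls to the robot, and variables do not carry over. Pictures are saved under pics/ and viewed, at most 10 in all, crops included, and the job is handed in when it is done.

Besides the shell and the picture viewer there is one more tool, called after "Call:" as a command line: name --argument value ..., lists and objects as JSON in quotes. step_arm: Moves the arm, as the interface text tells. Its arguments: {"type":"object","properties":{"increments":{"type":"array"},"grip_force":{"type":"number"}},"required":["increments"]}

```bash
mkdir -p pics; python3 - <<'E'
from bench import arm
import cv2,numpy as np
for n in("scene","top"):
    im=arm.get_image(n); cv2.imwrite(f"pics/{n}0.png",im[:,:,::-1]); c=arm.get_calibration(n); print(n,c)
s=arm.get_state(); print(s)
E
```

```text
scene {'fx': 385.1851422686021, 'fy': 385.1851422686021, 'cx': 274.5877537853568, 'cy': 209.34985143079265, 'world_to_cam': array([[ 0.4616284 , -0.88707281, -0.00101908, -0.35463645],
       [-0.64962769, -0.33728038, -0.68134118,  0.38092308],
       [ 0.60405553,  0.31518846, -0.73196527,  0.63534442],
       [ 0.        ,  0.        ,  0.        ,  1.        ]])}
top {'fx': 445.8160663906108, 'fy': 445.8160663906108, 'cx': 288.89623972060224, 'cy': 213.7823200225776, 'world_to_cam': array([[-5.33495179e-07, -9.99992196e-01, -3.95057740e-03,
        -1.12286788e-01],
       [-9.90600503e-01,  5.40915542e-04, -1.36785787e-01,
         5.33446628e-01],
       [ 1.36786857e-01,  3.91337098e-03, -9.90592773e-01,
         8.83771232e-01],
       [ 0.00000000e+00,  0.00000000e+00,  0.00000000e+00,
         1.00000000e+00]])}
{'time': 0.1, 'qpos': array([-1.1032172 ,  0.68989611, -0.19450231,  1.56625954,  0.15728633,
        0.90250184, -0.21507426]), 'dq': array([-0.00152191, -0.00330783,  0.00019815, -0.00224961, -0.00029049,
        0.00023529, -0.0024136 ]), 'joint_torque': array([-3.50694070e-03, -5.40596545e+01, -1.27088472e+00, -1.58985114e+01,
        9.55038849e-03,  4.47120881e-03, -1.78188397e-06]), 'tcp_pos': array([0.26248699, 0.56655451, 0.23056109]), 'tcp_rot': array([-1.18998795e-04,  2.15152862e-01,  9.76580024e-01, -8.29804160e-04]), 'wrist_force': array([-0.49180374,  0.29956417,  0.50067908]), 'ft_torque': array([-0.00569621, -0.0028011 , -0.02430809]), 'grasp_force': 0.0, 'gripper_width': 0.08492732455259938}
```

View pics/scene0.png

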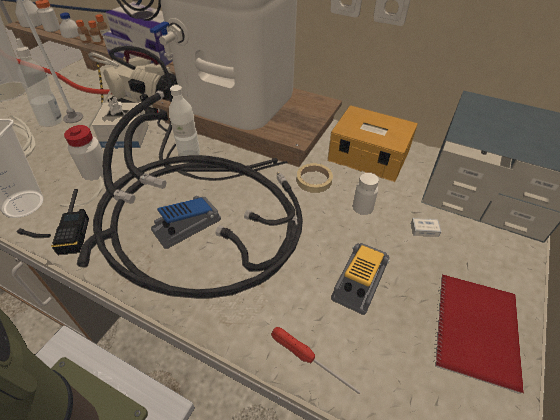

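View pics/top0.png

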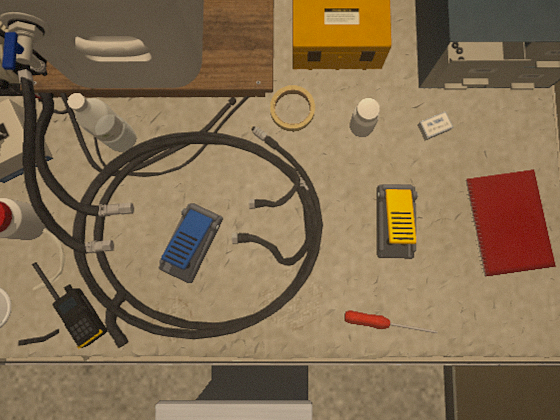

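The top view shows the blue treadle at about (190,238), ringed by a flat cable coil, with its free ribbed end toward the robot. Yellow is at (401,217), and the arm is outside the picture on the left.

```bash
cat > h.py <<'E'
from bench import arm
import cv2,numpy as np
def ray(n,u,v,z):
    c=arm.get_calibration(n);T=c["world_to_cam"];R=T[:3,:3];o=-R.T@T[:3,3]
    d=R.T@np.array([(u-c["cx"])/c["fx"],(v-c["cy"])/c["fy"],1]);return o+d*(z-o[2])/d[2]
def proj(n,p):
    c=arm.get_calibration(n);q=c["world_to_cam"]@np.r_[p,1];return np.array([c["fx"]*q[0]/q[2]+c["cx"],c["fy"]*q[1]/q[2]+c["cy"]])
E
python3 - <<'E'
from h import *
ims={}
for n,box in(("top",(150,195,230,290)),("scene",(145,185,230,250))):
    im=cv2.imread(f"pics/{n}0.png");h=cv2.cvtColor(im,cv2.COLOR_BGR2HSV)
    m=cv2.inRange(h,(100,110,40),(125,255,255));k=np.zeros_like(m);x0,y0,x1,y1=box;k[y0:y1,x0:x1]=m[y0:y1,x0:x1]
    k=cv2.morphologyEx(k,cv2.MORPH_CLOSE,np.ones((7,7)))
    c=max(cv2.findContours(k,0,2)[0],key=cv2.contourArea);r=cv2.minAreaRect(c);b=cv2.boxPoints(r)
    print(n,r,cv2.approxPolyDP(c,4,True)[:,0].tolist())
    if n=="top":
        b=b[np.argsort(b[:,1])];
        far=[ray(n,*p,.0427) for p in b[:2]];near=[ray(n,*p,.078) for p in b[2:]]
        F=np.mean(far,0);N=np.mean(near,0);d=F-N;print(far,near,"len",np.linalg.norm(d),"yaw",np.arctan2(d[1],d[0]))
        u=d[:2]/np.hypot(*d[:2]);pad=np.r_[N[:2]+u*.025*np.cos(.3),.071];print("pad",pad, proj("top",pad),proj("scene",pad))
    cr=cv2.resize(im[y0-20:y1+20,x0-20:x1+20],None,fx=3.3,fy=3.3,interpolation=cv2.INTER_CUBIC)
    P=proj(n,pad)-np.array([x0-20,y0-20]);cv2.circle(cr,tuple((P*3.3).astype(int)),3,(0,0,255),-1);ims[n]=cr
H=max(c.shape[0] for c in ims.values());o=np.hstack([cv2.copyMakeBorder(c,0,H-c.shape[0],0,0,0) for c in ims.values()]);cv2.imwrite("pics/c.png",o);print(o.shape)
s=arm.get_state();R=cv2.Rodrigues(np.eye(3))[0]
from scipy.spatial.transform import Rotation as Q
w,x,y,z=s["tcp_rot"];print(Q.from_quat([x,y,z,w]).as_matrix().round(4))
E
```

```text
top ((186.5571746826172, 238.39910888671875), (25.781658172607422, 58.61049270629883), 29.538782119750977) [[192, 210], [162, 256], [182, 268], [211, 221]]
[array([0.54768029, 0.09134081, 0.0427    ]), array([0.52131632, 0.04456398, 0.0427    ])] [array([0.4418597 , 0.13647572, 0.078     ]), array([0.41731943, 0.09199325, 0.078     ])] len 0.11997485317834398 yaw -0.4154826654389337
pad [0.45144102 0.10459438 0.071     ] [178.32755598 252.78040337] [170.99781294 211.08360258]
scene ((184.52943420410156, 209.61769104003906), (16.492422103881836, 51.66008758544922), 75.96376037597656) [[211, 209], [201, 198], [158, 208], [167, 222]]
(446, 808, 3)
[[-9.074e-01  4.202e-01 -6.000e-04]
 [ 4.202e-01  9.074e-01 -1.600e-03]
 [-1.000e-04 -1.700e-03 -1.000e+00]]
```

View pics/c.png

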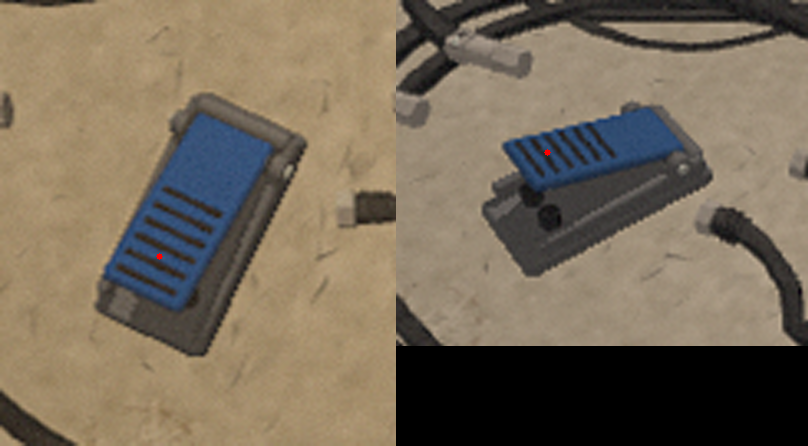

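The corners give length 0.120 m and width about 0.053 m, so the fit is good. The pad is at (0.451, 0.105), yaw -0.415, and both views show the marker on the rib near the free end. The tool's x axis already lies along the treadle, so no turn is needed. I'll shut the fingers and move over in two calls.

Call:
step_arm --increments '[{"dx": -0.2, "dy": -0.18, "hand": 0}, {"dx": -0.4, "dy": -0.37, "hand": 0}, {"dx": -0.6, "dy": -0.55, "hand": 0}, {"dx": -0.77, "dy": -0.72, "hand": 0}, {"dx": -0.91, "dy": -0.85, "hand": 0}, {"dx": -0.91, "dy": -0.85, "hand": 0}]'

```text
schema error: expected keys hand, dx, dy, dz, rx, ry, rz
```

Call:
step_arm --increments '[{"dx": -0.2, "dy": -0.18, "hand": 0}, {"dx": -0.4, "dy": -0.37, "hand": 0}, {"dx": -0.6, "dy": -0.55, "hand": 0}, {"dx": -0.77, "dy": -0.72, "hand": 0}, {"dx": -0.91, "dy": -0.85, "hand": 0}, {"dx": -0.91, "dy": -0.85, "hand": 0}, {"dx": -0.91, "dy": -0.85, "hand": 0}]'

```text
schema error: expected keys hand, dx, dy, dz, rx, ry, rz
```

All seven keys are required in each row.

Call:
step_arm --increments '[{"hand": 0, "dx": -0.2, "dy": -0.18, "dz": 0, "rx": 0, "ry": 0, "rz": 0}, {"hand": 0, "dx": -0.4, "dy": -0.37, "dz": 0, "rx": 0, "ry": 0, "rz": 0}, {"hand": 0, "dx": -0.6, "dy": -0.55, "dz": 0, "rx": 0, "ry": 0, "rz": 0}, {"hand": 0, "dx": -0.77, "dy": -0.72, "dz": 0, "rx": 0, "ry": 0, "rz": 0}, {"hand": 0, "dx": -0.91, "dy": -0.85, "dz": 0, "rx": 0, "ry": 0, "rz": 0}, {"hand": 0, "dx": -0.91, "dy": -0.85, "dz": 0, "rx": 0, "ry": 0, "rz": 0}, {"hand": 0, "dx": -0.91, "dy": -0.85, "dz": 0, "rx": 0, "ry": 0, "rz": 0}]'

```text
time: 0.8
tcp_pos: [0.357, 0.3352, 0.2313]
tcp_rot: [-0.0, 0.217, 0.976, -0.0]
wrist_force: [0.6, 0.6, 0.5]
gripper_width: -0.0001
grasp_force: 0.0
```

Call:
step_arm --increments '[{"hand": 0, "dx": -0.2, "dy": -0.18, "dz": 0, "rx": 0, "ry": 0, "rz": 0}, {"hand": 0, "dx": -0.4, "dy": -0.37, "dz": 0, "rx": 0, "ry": 0, "rz": 0}, {"hand": 0, "dx": -0.6, "dy": -0.55, "dz": 0, "rx": 0, "ry": 0, "rz": 0}, {"hand": 0, "dx": -0.77, "dy": -0.72, "dz": 0.05, "rx": 0, "ry": 0, "rz": 0}, {"hand": 0, "dx": -0.915, "dy": -0.845, "dz": 0.2, "rx": 0, "ry": 0, "rz": 0}, {"hand": 0, "dx": -0.915, "dy": -0.845, "dz": 0.4, "rx": 0, "ry": 0, "rz": 0}, {"hand": 0, "dx": -0.915, "dy": -0.845, "dz": 0.55, "rx": 0, "ry": 0, "rz": 0}, {"hand": 0, "dx": -0.915, "dy": -0.845, "dz": 0.6, "rx": 0, "ry": 0, "rz": 0}, {"hand": 0, "dx": -0.915, "dy": -0.845, "dz": 0.6, "rx": 0, "ry": 0, "rz": 0}]'

```text
time: 1.7
tcp_pos: [0.4508, 0.1079, 0.1103]
tcp_rot: [-0.001, 0.214, 0.977, -0.0]
wrist_force: [-0.2, -0.5, -0.0]
gripper_width: -0.0002
grasp_force: 0.0
```

```bash
python3 - <<'E'
from h import *
s=arm.get_state();print(s["time"],s["tcp_pos"],s["wrist_force"])
o=[]
for n,(x0,y0) in(("top",(110,170)),("scene",(110,130))):
    im=arm.get_image(n)[:,:,::-1].copy();cv2.circle(im,tuple(proj(n,s["tcp_pos"]).astype(int)),1,(0,0,255),-1)
    o.append(cv2.resize(im[y0:y0+130,x0:x0+130],(400,400),interpolation=cv2.INTER_CUBIC))
cv2.imwrite("pics/d.png",np.hstack(o))
E
```

```text
1.7 [0.450782   0.10793178 0.11029342] [-0.23875165 -0.52159851 -0.04078322]
```

View pics/d.png

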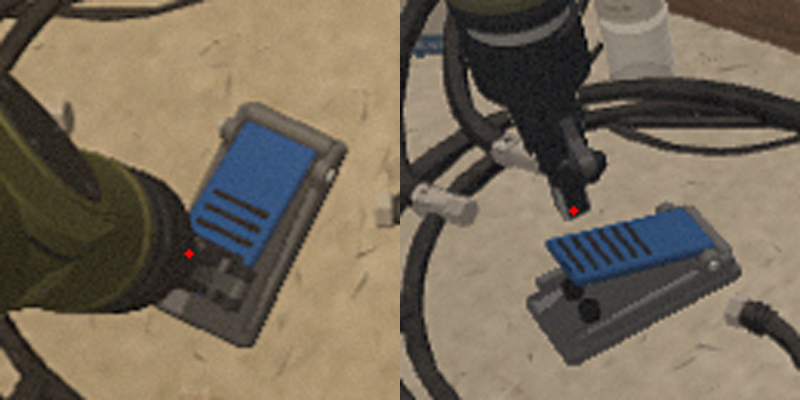

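The fingertip is over the pad, and the projected TCP matches the tip in both views. I'll correct 3 mm in y and go down gradually, following the pad's 7 mm drift toward the robot.

Call:
step_arm --increments '[{"hand": 0, "dx": -0.01, "dy": -0.015, "dz": 0.08, "rx": 0, "ry": 0, "rz": 0}, {"hand": 0, "dx": -0.01, "dy": -0.015, "dz": 0.15, "rx": 0, "ry": 0, "rz": 0}, {"hand": 0, "dx": -0.01, "dy": -0.015, "dz": 0.19, "rx": 0, "ry": 0, "rz": 0}, {"hand": 0, "dx": 0.0, "dy": -0.015, "dz": 0.23, "rx": 0, "ry": 0, "rz": 0}, {"hand": 0, "dx": 0.005, "dy": -0.015, "dz": 0.27, "rx": 0, "ry": 0, "rz": 0}, {"hand": 0, "dx": 0.01, "dy": -0.015, "dz": 0.29, "rx": 0, "ry": 0, "rz": 0}, {"hand": 0, "dx": 0.01, "dy": -0.015, "dz": 0.29, "rx": 0, "ry": 0, "rz": 0}]'

```text
time: 2.5
tcp_pos: [0.448, 0.1057, 0.0542]
tcp_rot: [0.0, 0.214, 0.977, 0.001]
wrist_force: [-1.9, 2.4, 10.5]
gripper_width: 0.0
grasp_force: 5.0
```

Call:
step_arm --increments '[{"hand": 0, "dx": 0.01, "dy": 0, "dz": 0.02, "rx": 0, "ry": 0, "rz": 0}, {"hand": 0, "dx": 0.015, "dy": 0, "dz": 0.04, "rx": 0, "ry": 0, "rz": 0}, {"hand": 0, "dx": 0.015, "dy": 0, "dz": 0.05, "rx": 0, "ry": 0, "rz": 0}, {"hand": 0, "dx": 0.015, "dy": 0, "dz": 0.05, "rx": 0, "ry": 0, "rz": 0}]'

```text
time: 2.9
tcp_pos: [0.4468, 0.1064, 0.0458]
tcp_rot: [0.002, 0.215, 0.977, 0.001]
wrist_force: [-2.5, -1.0, 22.5]
gripper_width: 0.0002
grasp_force: 10.8
```

22.5 N against the 14 N spring at z = 0.046 means it is on the stop. Now hold.

Call:
step_arm --increments '[{"hand": 0, "dx": 0, "dy": 0, "dz": 0, "rx": 0, "ry": 0, "rz": 0}, {"hand": 0, "dx": 0, "dy": 0, "dz": 0, "rx": 0, "ry": 0, "rz": 0}, {"hand": 0, "dx": 0, "dy": 0, "dz": 0, "rx": 0, "ry": 0, "rz": 0}, {"hand": 0, "dx": 0, "dy": 0, "dz": 0, "rx": 0, "ry": 0, "rz": 0}, {"hand": 0, "dx": 0, "dy": 0, "dz": 0, "rx": 0, "ry": 0, "rz": 0}, {"hand": 0, "dx": 0, "dy": 0, "dz": 0, "rx": 0, "ry": 0, "rz": 0}, {"hand": 0, "dx": 0, "dy": 0, "dz": 0, "rx": 0, "ry": 0, "rz": 0}, {"hand": 0, "dx": 0, "dy": 0, "dz": 0, "rx": 0, "ry": 0, "rz": 0}, {"hand": 0, "dx": 0, "dy": 0, "dz": 0, "rx": 0, "ry": 0, "rz": 0}, {"hand": 0, "dx": 0, "dy": 0, "dz": 0, "rx": 0, "ry": 0, "rz": 0}]'

```text
time: 3.9
tcp_pos: [0.4468, 0.1064, 0.0458]
tcp_rot: [0.002, 0.215, 0.977, 0.001]
wrist_force: [-2.4, 0.2, 22.4]
gripper_width: -0.0001
grasp_force: 10.9
```

```bash
python3 - <<'E'
from h import *
im=arm.get_image("scene")[:,:,::-1];cv2.imwrite("pics/e.png",cv2.resize(im[130:260,110:240],(400,400),interpolation=cv2.INTER_CUBIC))
E
```

```text
(no output)
```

View pics/e.png

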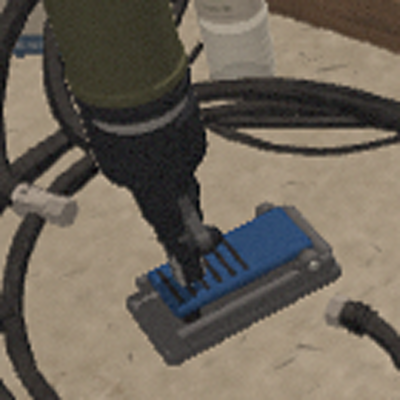

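Call:
step_arm --increments '[{"hand": 0, "dx": 0, "dy": 0, "dz": 0, "rx": 0, "ry": 0, "rz": 0}, {"hand": 0, "dx": 0, "dy": 0, "dz": 0, "rx": 0, "ry": 0, "rz": 0}, {"hand": 0, "dx": 0, "dy": 0, "dz": 0, "rx": 0, "ry": 0, "rz": 0}, {"hand": 0, "dx": 0, "dy": 0, "dz": 0, "rx": 0, "ry": 0, "rz": 0}, {"hand": 0, "dx": 0, "dy": 0, "dz": 0, "rx": 0, "ry": 0, "rz": 0}, {"hand": 0, "dx": 0, "dy": 0, "dz": 0, "rx": 0, "ry": 0, "rz": 0}, {"hand": 0, "dx": 0, "dy": 0, "dz": 0, "rx": 0, "ry": 0, "rz": 0}, {"hand": 0, "dx": 0, "dy": 0, "dz": 0, "rx": 0, "ry": 0, "rz": 0}, {"hand": 0, "dx": 0, "dy": 0, "dz": 0, "rx": 0, "ry": 0, "rz": 0}, {"hand": 0, "dx": 0, "dy": 0, "dz": 0, "rx": 0, "ry": 0, "rz": 0}]'

```text
time: 4.95
tcp_pos: [0.4468, 0.1064, 0.0458]
tcp_rot: [0.002, 0.215, 0.977, 0.001]
wrist_force: [-1.5, 0.2, 21.6]
gripper_width: -0.0003
grasp_force: 10.9
```

The picture shows the treadle level with the base, the fingers on its ribs at crop position (190,290). It has been at the stop for just over 2 s. I'll hold 0.3 s more for margin, then lift straight up.

Call:
step_arm --increments '[{"hand": 0, "dx": 0, "dy": 0, "dz": 0, "rx": 0, "ry": 0, "rz": 0}, {"hand": 0, "dx": 0, "dy": 0, "dz": 0, "rx": 0, "ry": 0, "rz": 0}, {"hand": 0, "dx": 0, "dy": 0, "dz": 0, "rx": 0, "ry": 0, "rz": 0}, {"hand": 0, "dx": 0, "dy": 0, "dz": -0.08, "rx": 0, "ry": 0, "rz": 0}, {"hand": 0, "dx": 0, "dy": 0, "dz": -0.18, "rx": 0, "ry": 0, "rz": 0}, {"hand": 0, "dx": 0, "dy": 0, "dz": -0.35, "rx": 0, "ry": 0, "rz": 0}, {"hand": 0, "dx": 0, "dy": 0, "dz": -0.55, "rx": 0, "ry": 0, "rz": 0}, {"hand": 0, "dx": 0, "dy": 0, "dz": -0.7, "rx": 0, "ry": 0, "rz": 0}, {"hand": 0, "dx": 0, "dy": 0, "dz": -0.75, "rx": 0, "ry": 0, "rz": 0}, {"hand": 0, "dx": 0, "dy": 0, "dz": -0.75, "rx": 0, "ry": 0, "rz": 0}]'

```text
time: 5.95
tcp_pos: [0.4467, 0.106, 0.1949]
tcp_rot: [0.002, 0.215, 0.977, 0.001]
wrist_force: [0.2, -0.0, -0.8]
gripper_width: 0.0001
grasp_force: 0.0
```

```bash
python3 - <<'E'
from h import *
im=arm.get_image("scene")[:,:,::-1];cv2.imwrite("pics/f.png",im)
E
```

```text
(no output)
```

View pics/f.png

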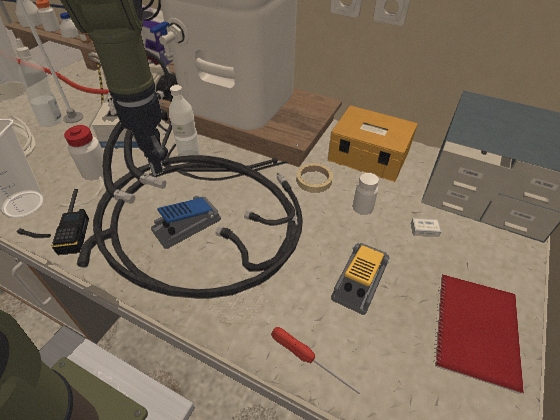

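The blue treadle, at about (184,209), is back up as at the start. The arm is clear above it and nothing else has moved.

```bash
python3 -c "
from bench import arm
print(arm.sign_off())"
```

```text
the job is handed in; nothing more can be done
None
```

I pressed the blue treadle to its stop, held it there for about 2.3 s and let it spring back up, never touched the yellow one, and handed the job in at about 6 s.

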